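# Test the burnishing machine's stop button

### The arm

A 7-joint arm with a two-finger parallel gripper is mounted at the origin on the work surface. World frame = base frame: x ahead of the robot, y to its left, z up, the work surface at z = 0. Lengths are in m, angles in rad, forces in N, time in s.
With the tool pointing down it reaches from about 0.425 to 1.025 m from the base axis. Payload 9.4 kg.
Tool frame: the origin (TCP) lies midway between the tips of the shut fingers; the grasp point (between the pads) lies 19 mm behind it (manip.pinch_z is the distance from the TCP to the grasp point, in m); z points along the fingers, y is the line along which they close (so a half turn about z gives the same grasp; the last joint's range is limited). The gripper opens to 93 mm and grips with 3 to 60 N. Pads are 15 mm wide; open, the fingers measure 128 mm over their backs; the gripper's body (75 mm by 188 mm) begins 65 mm behind the grasp point.
Start: joints at [1.25, 0.599, -0.003, 1.599, 0.002, 0.943, -0.08], TCP at [0.175, -0.704, 0.188] pointing down, gripper open.
Joint ranges: [-2.57, 2.57], [-0.35, 1.97], [-1.29, 1.29], [0.11, 2.56], [-1.05, 4.19], [0.11, 1.86], [-2.63, 2.63]. Speed limits (rad/s): [2.22, 2.22, 3.01, 3.01, 3.14, 3.14, 3.14].

### API

Orientations are given as a unit quaternion [x, y, z, w].
In Python, from bench import manip, cams gives the robot as it stands.
- The arm moves only by the tool servo_tool, never from a script. Its argument "targets" is one flat list of numbers, 7 for each row, row after row: the turn, a rotation vector about the tool's x, y, z in units of 90 degrees (1.0 is 90 degrees), then the shift along the tool's x, y, z in units of 0.2 m (1.0 is 0.2 m), then the gripper command: -1 is fully open, 1 is shut, values between are in proportion. In form: [rx, ry, rz, tx, ty, tz, gripper, rx, ry, rz, tx, ty, tz, gripper, ...]. A call has 1 to 12 rows; each row is the pose to reach, as a shift and turn from the pose commanded when the call began, along the tool's axes at that moment; what a row does not reach only later rows make up. A row lasts 1/12 s, in which the tool goes at most 41.7 mm and 7.16 degrees, less where a joint would pass 70% of its speed; a pose out of reach is approached as far as the arm can. A call with a number of a shift or a turn outside -1 to 1 is refused whole. A call with a gripper value outside its range is refused whole. The fingers move at their own pace and stop on an object; "grip_force" is the grip in N (left out, the last holds). Time passes only in rows, so rows that repeat a pose let the fingers close. It gives the time, the measured TCP pose, the force, the opening and the grip force at its end, in the units of the state.
- manip.get_state(): the state, without advancing time (a new reading comes with each control period).
- cams.capture(name): name is "side" or "top"; returns a dict with "img" (420x560x3 uint8, red, green, blue), "fovy" (degrees; the focal length in pixels is half the picture's height over the tangent of half this angle, whatever the lens; pixels are square), "cx", "cy" (the principal point, pixels), "extrinsics" (4x4, takes a point from camera to world coordinates). Camera axes: x right, y down, z forward; pixel columns grow to the right and rows downward; lengths in m; the calibration is good to about 2 mm. A picture is of the moment at which its call begins. There is no depth.
- manip.job_done(): hands the job in; it is judged then, once.
The state is a dict: "clock": time; "joint_pos": joint angles; "joint_vel": joint speeds; "joint_efforts": joint torques, N m; "eef_pos": TCP position; "tool_rot": TCP orientation; "ft_force": force on the tool from outside, world axes, zero at the start; "wrist_torque": the same for the moment, N m; "width": finger opening in m; "finger_force": force on a finger pad.
Only numpy, scipy, OpenCV 4.12 (cv2) and the standard library are available. Lean on these libraries where they do the work, as an engineer would, in place of code of your own. Each camera call takes 0.05 s, during which the arm holds its last target. There are 200 camera calls.

### The job

Test the stop of the edge-burnishing machine: with the fingertips, press its three-lobed mushroom stop button right in and take the fingers off it, so that it is seen to stay latched in by itself; then push a lobe sideways to twist the button clockwise, seen from above, until the latch lets go and the button springs fully out, and leave it so. Press and push it gently and do not grip it, and leave the plain round button of the other machine and everything lying about alone.

Things in the scene. Friction and masses are not known exactly. Their poses are not given: they have to be found in the camera images.
- burnisher: Edge-burnishing machine, fixed, left or right of the warmer: white bed 240 (x) x 260 (y) x 50 mm tall, motor of 60 mm diameter across its back, top 115 mm above the bench. Origin: centre of its underside; x points to its back, z up. The upright stop button's axis is 55 mm in front (-x) of the bed's centre, over a grey collar of 60 mm diameter, 10 mm tall.
- stop_top (a point): Centre of the top of the black three-lobed mushroom stop button, moving with it: 50 mm above the bed when out, about 40 mm when latched in. Axes turn with the button: z up, x points away from stop_lobe. Its round dome has 50 mm diameter; three lobes stick out of it, 120 degrees apart, with free air between them down to the collar and bed.
- stop_lobe (a point): Middle of the round end of one lobe, 46 mm from the button's axis, 17 mm below its top; it moves with the button and at rest points to the machine's front. Each lobe is 16 mm wide and 14 mm tall (upper face 10 mm, underside 24 mm below stop_top), its upright sides flat from the dome to 38 mm from the axis.
- stop_press (a joint): How far the stop button is pushed in, m: 0 out, 0.012 the end of its travel. A spring pushes it out with 4 to 9 N, a pawl adds some 2 N. Once pushed past about 0.0105 a latch catches it, and it then stays at about 0.010 when let go.
- stop_twist (a joint): Turn of the stop button, rad, clockwise seen from above, 0 at rest, stop at 1.1. A weak spring (0.01 to 0.05 N m) turns it back to 0. Latched in, it springs out when turned past about 0.7.
- warmer: Glue warmer, the other machine, fixed: bed of the same size, a round heater column of up to 126 mm diameter, 130 mm tall above the bench. Origin: centre of its underside. Not part of the job.
- plain_button (a joint): Travel of the warmer's plain round push button (44 mm diameter, no lobes, on the warmer's bed 60 mm in front of its centre), m: 0 out, 0.006 in. To be left alone.
- wax_jar: closed amber jar, 40 mm wide, 42 mm tall, standing on the left (+y) end of the burnisher's bed; loose. Origin: centre of its underside. To be left alone.
- creaser: wooden-handled creaser, 110 x 14 x 14 mm, lying on the right (-y) end of the burnisher's bed; loose. Origin: on its underside, 55 mm from either end. To be left alone.
- edge_stamp: steel stamp, 22 mm square foot, 50 mm tall, standing on the warmer's bed; loose. Origin: centre of its underside. To be left alone.
- marker: black pen, 120 x 13 x 13 mm, lying on the bench at the left; loose. Origin: centre of its underside. To be left alone.
- pliers: steel pliers, 150 mm long, lying on the bench at the left; loose. Origin: at the pivot, on the underside. To be left alone.
- spray_bottle: blue bottle, 48 mm wide, 130 mm tall, standing on the bench at the right; loose. Origin: centre of its underside. To be left alone.
- leather_block: wooden block 90 x 60 x 30 mm on the bench behind the machines; loose. Origin: centre of its underside. To be left alone.

How it is judged:
On the way, in this order (a step that is already met when the one before it is completed fails the run):
1. the stop button is latched in by itself, no finger on it (value of joint stop_press above 0.008 m and contact force between the fingers and stop_press below 0.1 N), for 0.2 s.
2. the latched button is twisted clockwise (value of joint stop_twist above 0.5 rad), for 0.05 s.
At the end, for the whole second after the job is handed in: The stop button is fully out (within 1.5 mm) and turned back to rest (within 0.15 rad), the plain button is not pressed (under 2 mm), and every loose thing is within 20 mm of where it started (value of joint stop_press below 0.0015 m and value of joint stop_twist below 0.15 rad and value of joint plain_button below 0.002 m and distance of each of wax_jar, creaser, edge_stamp, marker, pliers, spray_bottle, leather_block from where it was at the start of the episode below 0.02 m); the robot touches nothing.
It fails at once if the stop button is gripped or forced with more than 40 N (contact force between the fingers and stop_press above 40 N).
It fails at once if the warmer's plain button is pressed (value of joint plain_button above 0.003 m).
It fails at once if a loose thing is lifted, carried or pushed more than 20 mm (distance of any of wax_jar, creaser, edge_stamp, marker, pliers, spray_bottle, leather_block from where it was at the start of the episode above 0.02 m).
It also fails if it takes over 51 s, if anything falls off the work surface, if the arm or the gripper's body presses on something with over 40 N, if the wrist force passes 120 N, or if a joint passes its speed limit or range.

## Working session

There is one attempt and no reset: what is moved stays moved. The work goes in short steps, Python scripts to look and compute and a tool call to move; the robot and the scene stay as the last step left them, time stands still between calls to the robot, and variables do not carry over. Pictures are saved under pics/ and viewed, at most 10 in all, crops included, and the job is handed in when it is done.

Besides the shell and the picture viewer there is one more tool, called after "Emit:" as name(argument=value, ...) on one line, values as JSON. servo_tool: Moves the arm, as the interface text tells. Shifts and turns lie within -1 to 1; 1 stands for 0.2 m of shift or 90 degrees of turn. Its arguments: {"type":"object","properties":{"targets":{"type":"array"},"grip_force":{"type":"number"}},"required":["targets"]}

```bash
mkdir -p pics; ls; python3 - <<'E'
from bench import manip, cams
import cv2
s=manip.get_state(); print({k:(v.tolist() if hasattr(v,'tolist') else v) for k,v in s.items()})
for n in("side","top"):
    c=cams.capture(n); cv2.imwrite(f"pics/{n}0.png",c["img"][:,:,::-1]); print(n,c["fovy"],c["cx"],c["cy"],c["extrinsics"])
E
```

```text
pics
{'clock': 0.0, 'joint_pos': [1.250311691533821, 0.6001098174061087, -0.002554502548917656, 1.600132341456233, 0.0017833056463481128, 0.9429042134238093, -0.07981193083418957], 'joint_vel': [9.08553123656395e-05, 0.001450725601399335, -0.0004507511682355837, 0.001573895707004799, -0.0002363776186740029, -0.000790372162157371, -0.0013826618715422124], 'joint_efforts': [0.0010150227171834558, -76.50735139846802, 1.4970041066408157, -25.235654711723328, -0.05244882311671972, 0.016850384417921305, 0.00014966409253247548], 'eef_pos': [0.17485707017874796, -0.7030392533259507, 0.18687002217905435], 'tool_rot': [0.9925772258438811, 0.12161352307281022, -0.00015490207407904276, -0.0007600968567973817], 'ft_force': [0.035397382219432276, 0.04116372584688973, -0.5742894164171138], 'wrist_torque': [-0.056956402103928716, -0.07717956836564029, -0.01438632294530811], 'finger_force': 0.0, 'width': 0.09284565586629706}
side 46.551098274159045 284.01593088744676 205.3101683058403 [[-0.80770553 -0.42184712  0.41189414  0.00114275]
 [-0.58945246  0.56290586 -0.57938138  0.79846146]
 [ 0.01255274 -0.71076156 -0.703321    1.04731537]
 [ 0.          0.          0.          1.        ]]
top 57.024592272212686 275.98821781096746 206.3934638915058 [[-0.02648743 -0.99360116  0.10979598  0.42221676]
 [-0.99960379  0.02527976 -0.01237686 -0.01071771]
 [ 0.00952204 -0.1100803  -0.99387708  1.22321111]
 [ 0.          0.          0.          1.        ]]
```

View pics/side0.png

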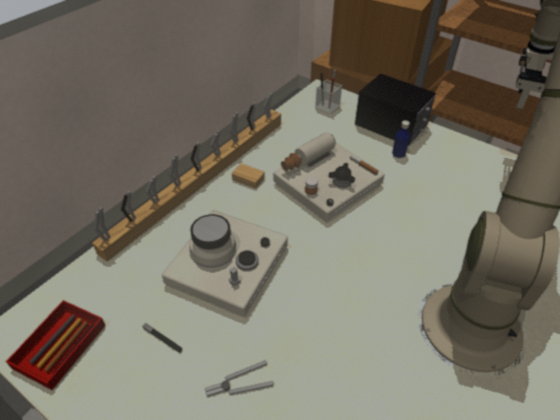

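View pics/top0.png

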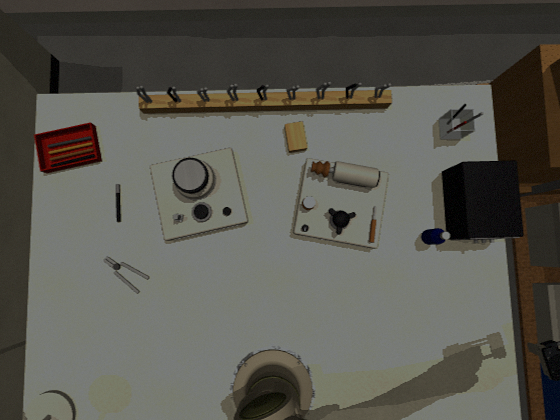

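The burnisher is the machine on the right. Its black lobed button is at about (342,219) in the top view and (343,175) in the side view. The jar is at (309,203) and the creaser at (373,224), both top view. Next I measure the button in both views.

```bash
cat > h.py <<'E'
import numpy as np, cv2
from bench import manip, cams
def ray(c,u,v):
    f=c["img"].shape[0]/2/np.tan(np.radians(c["fovy"])/2); T=np.array(c["extrinsics"])
    d=T[:3,:3]@np.array([(u-c["cx"])/f,(v-c["cy"])/f,1]); return T[:3,3],d/np.linalg.norm(d)
def onz(c,u,v,z):
    o,d=ray(c,u,v); return o+d*(z-o[2])/d[2]
def proj(c,p):
    f=c["img"].shape[0]/2/np.tan(np.radians(c["fovy"])/2); T=np.array(c["extrinsics"])
    q=T[:3,:3].T@(np.asarray(p)-T[:3,3]); return c["cx"]+f*q[0]/q[2], c["cy"]+f*q[1]/q[2]
def tri(a,b):
    (o1,d1),(o2,d2)=a,b
    s=np.linalg.lstsq(np.c_[d1,-d2],o2-o1,rcond=None)[0]; p,q=o1+s[0]*d1,o2+s[1]*d2
    return (p+q)/2,np.linalg.norm(p-q)
E
python3 - <<'E'
from h import *
C={n:cams.capture(n) for n in("side","top")}
box={"top":(285,150,110,105),"side":(265,125,125,100)}
out=[]
for n,(x,y,w,h) in box.items():
    im=C[n]["img"][:,:,::-1]; cr=im[y:y+h,x:x+w]
    out.append(cv2.resize(cr,(w*5,h*5),interpolation=cv2.INTER_CUBIC))
    cv2.imwrite(f"pics/{n}c.png",cv2.convertScaleAbs(out[-1],alpha=1.6))
    m=(cr.max(2)<60).astype(np.uint8)
    k,l,st,ce=cv2.connectedComponentsWithStats(m)
    for i in range(1,k):
        if st[i,4]>15: print(n,st[i],ce[i]+[x,y])
# bed corners (top view): white quad
im=C["top"]["img"]; print(im[225,300],im[260,300],im[238,330])
E
```

```text
top [ 4  0 16  3 27] [295.25925926 150.74074074]
top [ 44  12  44  26 135] [347.34074074 180.48148148]
top [26 19 18  9 65] [319.53846154 172.4       ]
top [17 52 11  8 25] [305.88 207.12]
top [ 43  58  28  27 384] [339.45572917 219.23697917]
top [84 71  3 16 19] [370.36842105 228.73684211]
top [16 75  7  7 33] [304.39393939 227.81818182]
side [ 93   0  32  13 220] [378.54090909 128.96818182]
side [43 27 21 14 63] [318.28571429 158.76190476]
side [ 65  39  24  19 249] [342.35742972 174.2248996 ]
[121 123 112] [121 122 118] [117 120 106]
```

View pics/topc.png

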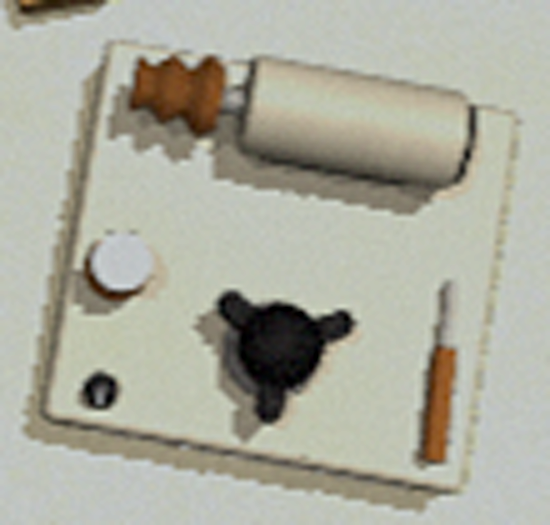

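View pics/sidec.png

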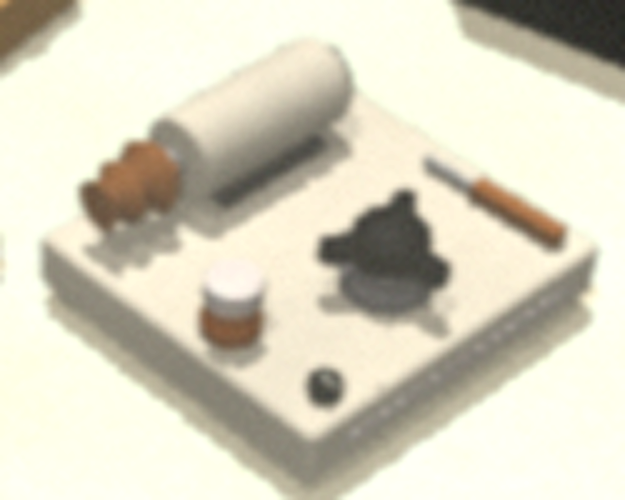

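Top crop: dome at (280,345), lobe ends at about (266,420), (352,320) and (224,296). Side crop: lobes at about (440,272), (325,248) and (405,195). Next I triangulate these.

```bash
python3 - <<'E'
from h import *
T=cams.capture("top");S=cams.capture("side")
t=lambda u,v:(285+u/5-.4,150+v/5-.4); s=lambda u,v:(265+u/5-.4,125+v/5-.4)
L=[((266,415),(438,270)),((347,321),(405,200)),((229,300),(328,248))]
P=[]
for a,b in L:
    p,e=tri(ray(T,*t(*a)),ray(S,*s(*b))); P.append(p); print(p.round(4),round(e,4),"top@.083",onz(T,*t(*a),.083).round(4),"side",onz(S,*s(*b),.083).round(4))
print("mean",np.mean(P,0))
print("dome top@.09",onz(T,*t(280,345),.09),"tri",tri(ray(T,*t(280,345)),ray(S,*s(395,238))))
Cn=[onz(T,*t(*a),.05) for a in((110,42),(517,115),(460,490),(45,418))]
c=np.mean(Cn,0); print(np.round(Cn,4).tolist(),c)
x=(Cn[0]+Cn[1]-Cn[2]-Cn[3])/2; y=(Cn[0]+Cn[3]-Cn[1]-Cn[2])/2
print(np.linalg.norm(x),np.linalg.norm(y),np.degrees(np.arctan2(x[1],x[0])),np.degrees(np.arctan2(y[1],y[0]))-90)
a=np.arctan2(x[1],x[0]); print("btn from bed",c[:2]-.055*np.array([np.cos(a),np.sin(a)]))
E
```

```text
[ 0.4664 -0.2038  0.0887] 0.0018 top@.083 [ 0.4658 -0.2052  0.083 ] side [ 0.4699 -0.2093  0.083 ]
[ 0.5206 -0.2562  0.0803] 0.0003 top@.083 [ 0.5202 -0.2557  0.083 ] side [ 0.5192 -0.2532  0.083 ]
[ 0.5339 -0.1865  0.0828] 0.0014 top@.083 [ 0.5345 -0.1862  0.083 ] side [ 0.5331 -0.1867  0.083 ]
mean [ 0.50693718 -0.21550894  0.08394479]
dome top@.09 [ 0.50642533 -0.21402975  0.09      ] tri (array([ 0.50550957, -0.21546498,  0.0855818 ]), np.float64(0.0028000623672583096))
[[0.7002, -0.1242, 0.05], [0.6481, -0.3744, 0.05], [0.4187, -0.3263, 0.05], [0.4687, -0.0765, 0.05]] [ 0.55894478 -0.22534598  0.05      ]
0.23537542353472354 0.2551568157770175 -11.726811018469954 -11.548831177374652
btn from bed [ 0.50509275 -0.21416748]
```

Emit:
servo_tool(targets=[0, 0, -0.36, 1, -0.9, -0.05, 1, 0, 0, -0.36, 1, -0.9, -0.05, 1, 0, 0, -0.36, 1, -0.9, -0.05, 1, 0, 0, -0.36, 1, -0.9, -0.05, 1, 0, 0, -0.36, 1, -0.9, -0.05, 1, 0, 0, -0.36, 1, -0.9, -0.05, 1, 0, 0, -0.36, 1, -0.9, -0.05, 1, 0, 0, -0.36, 1, -0.9, -0.05, 1], grip_force=20)

```text
clock: 0.97
eef_pos: [0.3294, -0.4761, 0.1983]
tool_rot: [0.918, 0.397, 0.001, -0.0]
ft_force: [0.6, 0.2, -0.4]
width: 0.0444
finger_force: 0.0
```

```bash
cat >> h.py <<'E'
from scipy.spatial.transform import Rotation as Ro
B=np.array([.506,-.2145]); YAW=-11.5
def plan(xyz,ydeg):
    """shift and turn, in move units, to put TCP at xyz, tool straight down, tool y at world angle ydeg"""
    s=manip.get_state(); R=Ro.from_quat(s["tool_rot"]); a=np.radians(ydeg)
    y=np.array([np.cos(a),np.sin(a),0]); z=np.array([0,0,-1.]); G=Ro.from_matrix(np.c_[np.cross(y,z),y,z])
    rv=(R.inv()*G).as_rotvec(degrees=True)/90; d=R.inv().apply(np.array(xyz)-s["eef_pos"])/.2
    print(round(s["clock"],2),np.round(s["eef_pos"],4),"F",np.round(s["ft_force"],2),"w",round(s["width"],4),"j",np.round(s["joint_pos"],2),"| turn",rv.round(3),"shift",d.round(4))
E
python3 -c "
from h import *
plan([*B,.16],YAW)"
```

```text
0.97 [ 0.3294 -0.4761  0.1983] F [ 0.56  0.16 -0.45] w 0.0444 j [ 1.    0.42 -0.19  1.92  0.1   0.81  0.01] | turn [ 0.001 -0.001 -0.353] shift [ 1.5576 -0.2528  0.1948]
```

Emit:
servo_tool(targets=[0, 0, -0.35, 0.9, -0.15, 0.1, 1, 0, 0, -0.35, 0.9, -0.15, 0.1, 1, 0, 0, -0.35, 0.9, -0.15, 0.1, 1, 0, 0, -0.35, 0.9, -0.15, 0.1, 1, 0, 0, -0.35, 0.9, -0.15, 0.1, 1, 0, 0, -0.35, 0.9, -0.15, 0.1, 1])

```text
clock: 1.47
eef_pos: [0.4305, -0.3263, 0.1775]
tool_rot: [0.775, 0.632, 0.001, -0.0]
ft_force: [0.3, -0.3, -0.3]
width: 0.0046
finger_force: 0.0
```

```bash
python3 -c "
from h import *
plan([*B,.16],YAW)"
```

```text
1.47 [ 0.4305 -0.3263  0.1775] F [ 0.33 -0.29 -0.31] w 0.0046 j [ 0.8   0.41 -0.35  2.02  0.2   0.75  0.12] | turn [ 0.    -0.001 -0.002] shift [0.6237 0.2565 0.0888]
```

Emit:
servo_tool(targets=[0, 0, 0, 0.62, 0.26, 0.08, 1, 0, 0, 0, 0.62, 0.26, 0.08, 1, 0, 0, 0, 0.62, 0.26, 0.08, 1, 0, 0, 0, 0.62, 0.26, 0.08, 1, 0, 0, 0, 0.62, 0.26, 0.08, 1, 0, 0, 0, 0.62, 0.26, 0.08, 1, 0, 0, 0, 0.62, 0.26, 0.08, 1])

```text
clock: 2.05
eef_pos: [0.5039, -0.2217, 0.1616]
tool_rot: [0.779, 0.627, -0.001, 0.0]
ft_force: [-0.8, -0.1, 0.2]
width: 0.0002
finger_force: 0.0
```

```bash
python3 -c "
from h import *
plan([*B,.12],YAW)
c=cams.capture('side'); cv2.imwrite('pics/s2.png',cv2.convertScaleAbs(cv2.resize(c['img'][75:235,240:450,::-1],None,fx=3.5,fy=3.5,interpolation=cv2.INTER_CUBIC),alpha=1.6))
print(manip.get_state()['eef_pos'], proj(c,manip.get_state()['eef_pos']))"
```

```text
2.05 [ 0.5039 -0.2217  0.1616] F [-0.81 -0.07  0.16] w 0.0002 j [ 0.56  0.44 -0.35  2.01  0.23  0.72 -0.14] | turn [-0.     0.001 -0.009] shift [0.0379 0.0027 0.2082]
[ 0.50384262 -0.221764    0.16170129] (np.float64(347.30521675651033), np.float64(151.41035952867193))
```

View pics/s2.png

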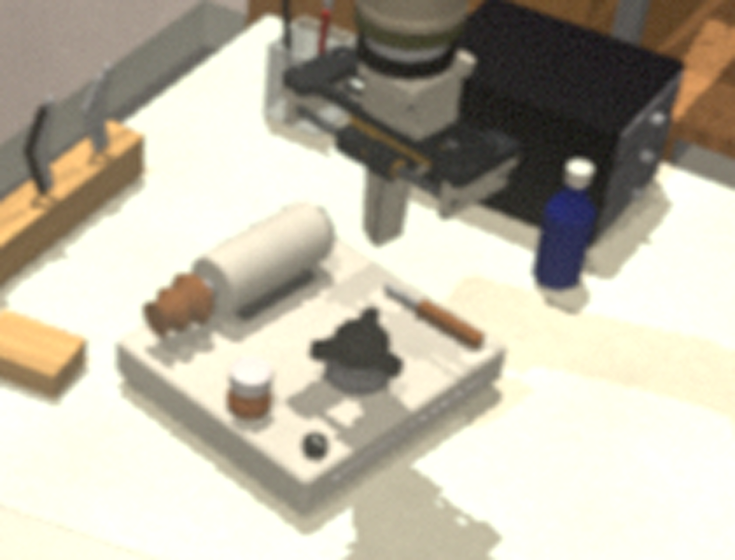

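The fingertip shows at about crop (380,243), but the reported TCP projects to (375,267). I check this with a closer look in both views before going down.

```bash
python3 -c "
from h import *
o=[]
p=manip.get_state()['eef_pos']
for n in('side','top'):
    c=cams.capture(n); u,v=proj(c,p); x,y=int(u)-35,int(v)-40
    im=cv2.resize(c['img'][y:y+75,x:x+70,::-1],None,fx=5.6,fy=5.6,interpolation=cv2.INTER_CUBIC)
    im=cv2.convertScaleAbs(im,alpha=1.6)
    for z in(0,.02,.04):
        a,b=proj(c,p+[0,0,z]); cv2.circle(im,(int((a+.5-x)*5.6),int((b+.5-y)*5.6)),3,(0,0,255),-1)
    o.append(im)
cv2.imwrite('pics/z3.png',np.hstack(o)); plan([*B,.12],YAW)"
```

```text
2.2 [ 0.5041 -0.2213  0.1618] F [ 0.32 -0.07  0.36] w 0.0002 j [ 0.56  0.44 -0.35  2.01  0.22  0.72 -0.14] | turn [-0.     0.    -0.009] shift [0.0353 0.0022 0.209 ]
```

View pics/z3.png

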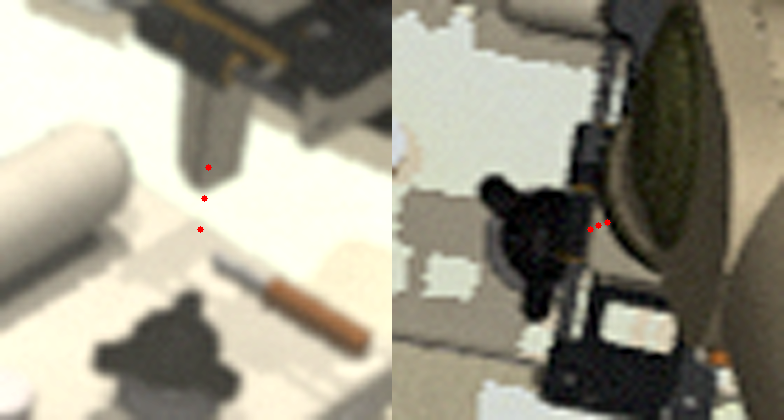

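The fingertip appears about 25 mm above, or beyond, where the state puts it. I compare this with the start pictures, where the gripper is visible in both views.

```bash
python3 -c "
from h import *
p=np.array([.17486,-.70304,.18687]); o=[]
y=np.array([.2414,-.9704,0])
for n in('side','top'):
    c=cams.capture(n); I=cv2.imread(f'pics/{n}0.png'); u,v=proj(c,p); x,yy=min(int(u)-45,490),int(v)-50; print(n,u,v)
    im=cv2.convertScaleAbs(cv2.resize(I[yy:yy+100,x:x+70],None,fx=5,fy=5,interpolation=cv2.INTER_CUBIC),alpha=1.8)
    for q,col in((p,(0,0,255)),(p+.055*y,(0,255,0)),(p-.055*y,(0,255,0)),(p+[0,0,.084],(255,0,255))):
        a,b=proj(c,q); cv2.circle(im,(int((a+.5-x)*5),int((b+.5-yy)*5)),3,col,-1)
    o.append(im)
h=min(i.shape[0] for i in o); cv2.imwrite('pics/z4.png',np.hstack([i[:h] for i in o]))"
```

```text
side 515.6794432498234 108.43589319741191
top 539.2315480490863 337.2457645263303
```

View pics/z4.png

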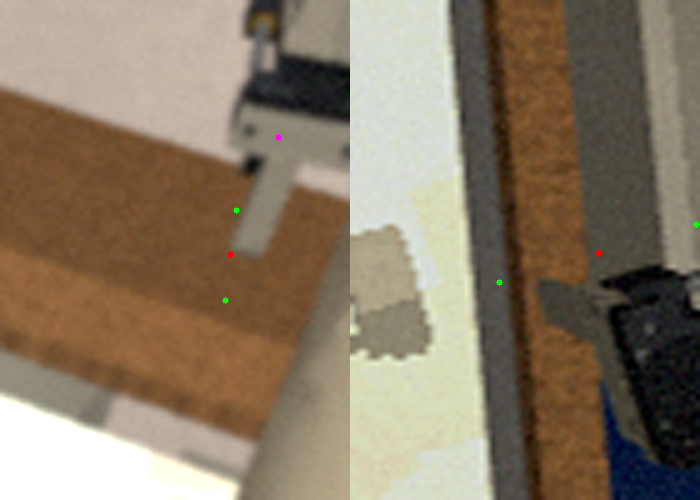

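```bash
python3 -c "
from h import *
p=np.array([.17486,-.70304,.18687]); y=np.array([.2414,-.9704,0])
S=cams.capture('side');T=cams.capture('top')
q,e=tri(ray(S,518.9,107.7),ray(T,527.7,344.7)); print('tip',q,e,'exp',p-.055*y,'diff',q-(p-.055*y))
# side ray in current frame: tip at crop (212,190) of z3
s=manip.get_state(); p=s['eef_pos']; u,v=proj(S,p); x,yy=int(u)-35,int(v)-40
for z in(p[2],p[2]+.01,p[2]+.02,p[2]+.025): print(z,onz(S,x+212/5.6-.5,yy+188/5.6-.5,z)-p)
"
```

```text
tip [ 0.16324317 -0.65060242  0.22108249] 0.005104887781679019 exp [ 0.161583 -0.649668  0.18687 ] diff [ 0.00166017 -0.00093442  0.03421249]
0.16179588629722075 [ 1.45816399e-02 -3.35353537e-02 -1.11022302e-16]
0.17179588629722076 [ 0.00873096 -0.02165501  0.01      ]
0.18179588629722074 [ 0.00288029 -0.00977468  0.02      ]
0.18679588629722074 [-4.50535966e-05 -3.83450607e-03  2.50000000e-02]
```

xy agrees well. The visible tip sits 25 mm or more above the reported TCP, so I find the contact height by force, in small steps.

Emit:
servo_tool(targets=[0, 0, -0.009, 0.035, 0.002, 0.08, 1, 0, 0, -0.009, 0.035, 0.002, 0.16, 1, 0, 0, -0.009, 0.035, 0.002, 0.24, 1, 0, 0, -0.009, 0.035, 0.002, 0.24, 1, 0, 0, -0.009, 0.035, 0.002, 0.24, 1])

```text
clock: 2.82
eef_pos: [0.5064, -0.2125, 0.1134]
tool_rot: [0.773, 0.634, -0.0, -0.001]
ft_force: [-0.2, 0.2, 0.3]
width: 0.0002
finger_force: 0.0
```

```bash
python3 -c "
from h import *
plan([*B,.104],YAW)"
```

```text
2.82 [ 0.5064 -0.2125  0.1134] F [-0.17  0.24  0.34] w 0.0002 j [ 0.52  0.51 -0.32  2.06  0.27  0.62 -0.18] | turn [-0.001 -0.     0.002] shift [-0.0101 -0.0001  0.0469]
```

Emit:
servo_tool(targets=[0, 0, 0, -0.01, 0, 0.02, 1, 0, 0, 0, -0.01, 0, 0.04, 1, 0, 0, 0, -0.01, 0, 0.04, 1, 0, 0, 0, -0.01, 0, 0.04, 1])

```text
clock: 3.15
eef_pos: [0.5065, -0.2147, 0.106]
tool_rot: [0.773, 0.634, 0.0, 0.0]
ft_force: [-0.9, 0.4, 0.5]
width: 0.0001
finger_force: 0.0
```

Emit:
servo_tool(targets=[0, 0, 0, 0, 0, 0.015, 1, 0, 0, 0, 0, 0, 0.03, 1, 0, 0, 0, 0, 0, 0.03, 1])

```text
clock: 3.4
eef_pos: [0.5063, -0.2145, 0.0993]
tool_rot: [0.773, 0.634, -0.0, -0.0]
ft_force: [-0.6, 0.7, 0.4]
width: 0.0005
finger_force: 0.0
```

Emit:
servo_tool(targets=[0, 0, 0, 0, 0, 0.015, 1, 0, 0, 0, 0, 0, 0.015, 1, 0, 0, 0, 0, 0, 0.015, 1])

```text
clock: 3.65
eef_pos: [0.5064, -0.2144, 0.0965]
tool_rot: [0.773, 0.634, -0.0, -0.0]
ft_force: [-0.5, -0.0, 0.4]
width: 0.0007
finger_force: 0.0
```

```bash
python3 -c "
from h import *
plan([*B,.09],YAW)
c=cams.capture('side'); cv2.imwrite('pics/s5.png',cv2.convertScaleAbs(cv2.resize(c['img'][125:205,295:395,::-1],None,fx=7,fy=7,interpolation=cv2.INTER_CUBIC),alpha=1.8))"
```

```text
3.65 [ 0.5064 -0.2144  0.0965] F [-0.45 -0.01  0.39] w 0.0007 j [ 0.52  0.53 -0.31  2.07  0.29  0.58 -0.19] | turn [-0.    -0.     0.002] shift [-0.0007 -0.0018  0.0326]
```

View pics/s5.png

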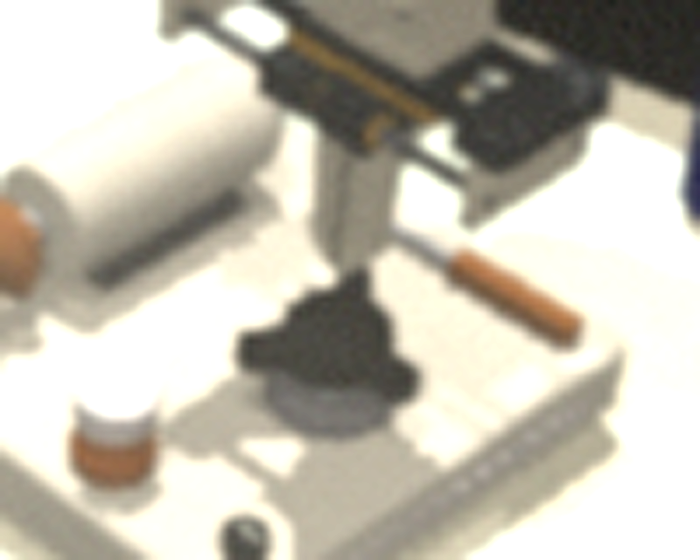

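The fingertip at crop (355,270) still shows clear above the dome at about (340,310). No force is felt, so I keep stepping down.

Emit:
servo_tool(targets=[0, 0, 0, 0, 0, 0.015, 1, 0, 0, 0, 0, 0, 0.03, 1, 0, 0, 0, 0, 0, 0.03, 1])

```text
clock: 3.95
eef_pos: [0.5062, -0.2145, 0.0901]
tool_rot: [0.773, 0.634, -0.0, -0.0]
ft_force: [1.0, 1.2, -1.2]
width: 0.0004
finger_force: 0.0
```

Emit:
servo_tool(targets=[0, 0, 0, 0, 0, 0.015, 1, 0, 0, 0, 0, 0, 0.025, 1, 0, 0, 0, 0, 0, 0.025, 1])

```text
clock: 4.2
eef_pos: [0.5063, -0.2144, 0.0852]
tool_rot: [0.773, 0.634, -0.0, -0.0]
ft_force: [-0.7, 0.1, -0.1]
width: 0.0003
finger_force: 0.0
```

Emit:
servo_tool(targets=[0, 0, 0, 0, 0, 0.015, 1, 0, 0, 0, 0, 0, 0.02, 1, 0, 0, 0, 0, 0, 0.02, 1])

```text
clock: 4.45
eef_pos: [0.5063, -0.2144, 0.0814]
tool_rot: [0.773, 0.634, -0.0, -0.0]
ft_force: [-0.6, -0.1, -0.6]
width: 0.0006
finger_force: 0.0
```

Emit:
servo_tool(targets=[0, 0, 0, 0, 0, 0.015, 1, 0, 0, 0, 0, 0, 0.02, 1, 0, 0, 0, 0, 0, 0.02, 1])

```text
clock: 4.7
eef_pos: [0.5063, -0.2145, 0.0774]
tool_rot: [0.773, 0.634, -0.0, -0.0]
ft_force: [0.6, -0.3, -0.1]
width: 0.0002
finger_force: 0.0
```

Emit:
servo_tool(targets=[0, 0, 0, 0, 0, 0.015, 1, 0, 0, 0, 0, 0, 0.015, 1, 0, 0, 0, 0, 0, 0.015, 1])

```text
clock: 4.95
eef_pos: [0.5064, -0.2145, 0.0745]
tool_rot: [0.773, 0.634, -0.0, -0.0]
ft_force: [-0.0, 0.9, 0.2]
width: 0.0007
finger_force: 0.0
```

```bash
python3 -c "
from h import *
plan([*B,.07],YAW)
c=cams.capture('side'); a=c['img'][125:205,295:395,::-1]
c=cams.capture('top'); b=c['img'][180:260,295:395,::-1]
cv2.imwrite('pics/s6.png',cv2.convertScaleAbs(cv2.resize(np.hstack([a,b]),None,fx=4,fy=4,interpolation=cv2.INTER_CUBIC),alpha=2))"
```

```text
4.95 [ 0.5064 -0.2145  0.0745] F [-0.01  0.95  0.21] w 0.0007 j [ 0.5   0.56 -0.29  2.09  0.31  0.53 -0.21] | turn [-0.    -0.     0.002] shift [-0.0005 -0.0018  0.0227]
```

View pics/s6.png

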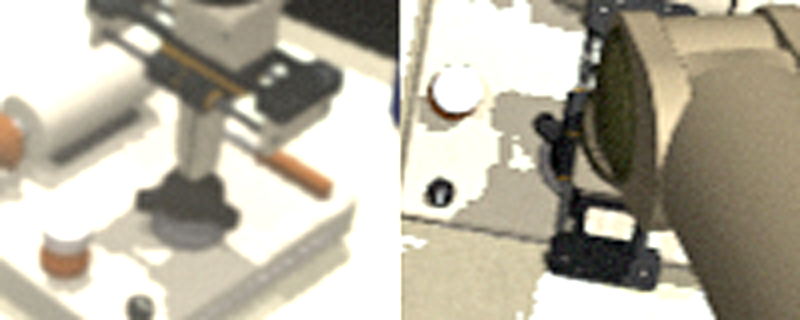

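The fingertip is now at the dome's top, crop (197,178). I continue in small steps.

Emit:
servo_tool(targets=[0, 0, 0, 0, 0, 0.015, 1, 0, 0, 0, 0, 0, 0.015, 1, 0, 0, 0, 0, 0, 0.015, 1])

```text
clock: 5.3
eef_pos: [0.5064, -0.2145, 0.0715]
tool_rot: [0.773, 0.634, -0.0, -0.0]
ft_force: [0.4, -0.3, 0.7]
width: 0.0006
finger_force: 0.0
```

Emit:
servo_tool(targets=[0, 0, 0, 0, 0, 0.015, 1, 0, 0, 0, 0, 0, 0.015, 1, 0, 0, 0, 0, 0, 0.015, 1])

```text
clock: 5.55
eef_pos: [0.5067, -0.2146, 0.0688]
tool_rot: [0.773, 0.634, 0.0, 0.0]
ft_force: [-0.1, 0.5, 4.1]
width: 0.0005
finger_force: 1.9
```

Contact is at a TCP z of about 0.070. Pressing in.

Emit:
servo_tool(targets=[0, 0, 0, 0, 0, 0.015, 1, 0, 0, 0, 0, 0, 0.03, 1, 0, 0, 0, 0, 0, 0.03, 1])

```text
clock: 5.8
eef_pos: [0.5068, -0.2146, 0.0628]
tool_rot: [0.773, 0.634, 0.0, 0.0]
ft_force: [0.4, 0.3, 4.7]
width: 0.0006
finger_force: 2.5
```

Emit:
servo_tool(targets=[0, 0, 0, 0, 0, 0.01, 1, 0, 0, 0, 0, 0, 0.01, 1, 0, 0, 0, 0, 0, 0.01, 1])

```text
clock: 6.05
eef_pos: [0.5068, -0.2146, 0.061]
tool_rot: [0.773, 0.634, 0.0, 0.0]
ft_force: [-0.0, -0.2, 6.5]
width: 0.0005
finger_force: 2.9
```

Emit:
servo_tool(targets=[0, 0, 0, 0, 0, 0.006, 1, 0, 0, 0, 0, 0, 0.006, 1, 0, 0, 0, 0, 0, 0.006, 1])

```text
clock: 6.3
eef_pos: [0.5068, -0.2146, 0.0599]
tool_rot: [0.773, 0.634, 0.0, 0.0]
ft_force: [-0.8, 0.2, 6.5]
width: -0.0001
finger_force: 3.3
```

Emit:
servo_tool(targets=[0, 0, 0, 0, 0, 0.005, 1, 0, 0, 0, 0, 0, 0.005, 1, 0, 0, 0, 0, 0, 0.005, 1])

```text
clock: 6.55
eef_pos: [0.5068, -0.2146, 0.059]
tool_rot: [0.773, 0.634, 0.0, 0.0]
ft_force: [-1.0, -0.4, 7.4]
width: 0.0004
finger_force: 3.6
```

Emit:
servo_tool(targets=[0, 0, 0, 0, 0, 0.005, 1, 0, 0, 0, 0, 0, 0.005, 1, 0, 0, 0, 0, 0, 0.005, 1])

```text
clock: 6.8
eef_pos: [0.5068, -0.2146, 0.058]
tool_rot: [0.773, 0.634, 0.0, 0.0]
ft_force: [-1.4, 0.4, 7.2]
width: 0.0008
finger_force: 3.7
```

Emit:
servo_tool(targets=[0, 0, 0, 0, 0, 0.004, 1, 0, 0, 0, 0, 0, 0.004, 1, 0, 0, 0, 0, 0, 0.004, 1])

```text
clock: 7.05
eef_pos: [0.5069, -0.2146, 0.0574]
tool_rot: [0.773, 0.634, 0.0, 0.0]
ft_force: [-1.2, 0.1, 9.2]
width: 0.0007
finger_force: 4.8
```

Emit:
servo_tool(targets=[0, 0, 0, 0, 0, 0.004, 1, 0, 0, 0, 0, 0, 0.004, 1, 0, 0, 0, 0, 0, 0.004, 1])

```text
clock: 7.3
eef_pos: [0.507, -0.2147, 0.0573]
tool_rot: [0.773, 0.634, 0.0, 0.001]
ft_force: [-2.7, 1.8, 18.8]
width: 0.0006
finger_force: 9.1
```

Emit:
servo_tool(targets=[0, 0, 0, 0, 0, 0.004, 1, 0, 0, 0, 0, 0, 0.004, 1, 0, 0, 0, 0, 0, 0.004, 1])

```text
clock: 7.55
eef_pos: [0.5072, -0.2148, 0.0571]
tool_rot: [0.773, 0.634, 0.0, 0.001]
ft_force: [-4.5, 1.1, 26.3]
width: 0.0006
finger_force: 13.3
```

The force jump marks the end of travel at TCP z 0.0573. I lift off and hold.

Emit:
servo_tool(targets=[0, 0, 0, 0, 0, -0.06, 1, 0, 0, 0, 0, 0, -0.12, 1, 0, 0, 0, 0, 0, -0.18, 1, 0, 0, 0, 0, 0, -0.18, 1, 0, 0, 0, 0, 0, -0.18, 1, 0, 0, 0, 0, 0, -0.18, 1])

```text
clock: 8.05
eef_pos: [0.5061, -0.2145, 0.0905]
tool_rot: [0.773, 0.634, -0.0, -0.0]
ft_force: [-0.0, 0.2, -0.2]
width: 0.0002
finger_force: 0.0
```

```bash
cat >> h.py <<'E'
def pose(r,t,turn,z):
    """TCP xy and tool-y angle: finger r along, t beside (clockwise +) the front lobe, turned clockwise by turn degrees"""
    a=np.radians(180+YAW-turn); u=np.array([np.cos(a),np.sin(a)]); k=np.array([np.sin(a),-np.cos(a)])
    plan([*(B+r*u+t*k),z],YAW-turn)
E
python3 -c "
from h import *
pose(.049,-.0275,0,.09)"
```

```text
8.05 [ 0.5061 -0.2145  0.0905] F [-0.01  0.17 -0.22] w 0.0002 j [ 0.51  0.54 -0.31  2.08  0.29  0.57 -0.2 ] | turn [-0.    -0.     0.002] shift [-0.1369 -0.2461  0.0029]
```

Emit:
servo_tool(targets=[0, 0, 0, -0.07, -0.12, 0, 1, 0, 0, 0, -0.137, -0.246, 0, 1, 0, 0, 0, -0.137, -0.246, 0, 1, 0, 0, 0, -0.137, -0.246, 0, 1, 0, 0, 0, -0.137, -0.246, 0, 1])

```text
clock: 8.47
eef_pos: [0.4534, -0.2316, 0.0907]
tool_rot: [0.773, 0.634, 0.0, -0.0]
ft_force: [0.4, 0.5, 0.4]
width: 0.0004
finger_force: 0.0
```

```bash
cat >> h.py <<'E'
def blob():
    I=cv2.imread('pics/side0.png'); c=cams.capture('side')['img'][:,:,::-1]
    for im in(I,c):
        m=(im[160:200,322:366].max(2)<60).astype(np.uint8); k,l,st,ce=cv2.connectedComponentsWithStats(m); i=1+st[1:,4].argmax(); print('blob',st[i],ce[i]+[322,160])
E
python3 -c "
from h import *
pose(.049,-.0275,0,.039); blob()"
```

```text
8.47 [ 0.4534 -0.2316  0.0907] F [0.43 0.45 0.44] w 0.0004 j [ 0.58  0.5  -0.31  2.16  0.3   0.51 -0.15] | turn [ 0.    -0.     0.002] shift [-0.0015 -0.0041  0.2585]
blob [  7   4  25  20 246] [342.26829268 174.20325203]
blob [  7   6  25  19 254] [342.0511811  176.55511811]
```

The blob sits 2.4 px lower with the fingers off, so the button is latched. I descend beside the front lobe.

Emit:
servo_tool(targets=[0, 0, 0, 0, 0, 0.08, 1, 0, 0, 0, 0, 0, 0.15, 1, 0, 0, 0, 0, 0, 0.15, 1, 0, 0, 0, 0, 0, 0.15, 1])

```text
clock: 8.85
eef_pos: [0.4533, -0.231, 0.0606]
tool_rot: [0.773, 0.634, -0.0, -0.001]
ft_force: [0.7, 0.2, -0.5]
width: 0.0005
finger_force: 0.0
```

Emit:
servo_tool(targets=[0, 0, 0, 0, 0, 0.03, 1, 0, 0, 0, 0, 0, 0.06, 1, 0, 0, 0, 0, 0, 0.09, 1, 0, 0, 0, 0, 0, 0.105, 1, 0, 0, 0, 0, 0, 0.105, 1])

```text
clock: 9.27
eef_pos: [0.4525, -0.2315, 0.0394]
tool_rot: [0.773, 0.634, -0.0, -0.0]
ft_force: [0.2, 0.5, -0.8]
width: 0.0008
finger_force: 0.0
```

```bash
python3 -c "
from h import *
pose(.049,-.0155,0,.039); pose(.049,-.0155,15,.039); pose(.049,-.0155,30,.039); pose(.049,-.0155,45,.039); pose(.049,-.0155,55,.039); blob()"
```

```text
9.27 [ 0.4525 -0.2315  0.0394] F [ 0.18  0.49 -0.82] w 0.0008 j [ 0.53  0.59 -0.25  2.2   0.36  0.39 -0.21] | turn [-0.001 -0.     0.002] shift [0.0593 0.0001 0.0022]
9.27 [ 0.4525 -0.2315  0.0394] F [ 0.18  0.49 -0.82] w 0.0008 j [ 0.53  0.59 -0.25  2.2   0.36  0.39 -0.21] | turn [-0.001 -0.     0.169] shift [ 0.1253 -0.0114  0.0022]
9.27 [ 0.4525 -0.2315  0.0394] F [ 0.18  0.49 -0.82] w 0.0008 j [ 0.53  0.59 -0.25  2.2   0.36  0.39 -0.21] | turn [-0.001  0.     0.335] shift [ 0.1922 -0.0054  0.0022]
9.27 [ 0.4525 -0.2315  0.0394] F [ 0.18  0.49 -0.82] w 0.0008 j [ 0.53  0.59 -0.25  2.2   0.36  0.39 -0.21] | turn [-0.001  0.     0.502] shift [0.2551 0.0177 0.0022]
9.27 [ 0.4525 -0.2315  0.0394] F [ 0.18  0.49 -0.82] w 0.0008 j [ 0.53  0.59 -0.25  2.2   0.36  0.39 -0.21] | turn [-0.001  0.     0.613] shift [0.2929 0.0419 0.0022]
blob [  7   4  25  20 246] [342.26829268 174.20325203]
blob [  7   6  25  19 263] [342.18631179 176.5095057 ]
```

Emit:
servo_tool(targets=[0, 0, 0, 0.03, 0, 0, 1, 0, 0, 0, 0.06, 0, 0, 1, 0, 0, 0.04, 0.076, -0.004, 0, 1, 0, 0, 0.085, 0.093, -0.007, 0, 1, 0, 0, 0.125, 0.109, -0.01, 0, 1, 0, 0, 0.17, 0.125, -0.011, 0, 1, 0, 0, 0.17, 0.125, -0.011, 0, 1])

```text
clock: 9.9
eef_pos: [0.4558, -0.2057, 0.0404]
tool_rot: [0.851, 0.524, 0.0, 0.0]
ft_force: [-0.6, -0.5, -1.3]
width: 0.0006
finger_force: 0.1
```

```bash
python3 -c "
from h import *
for a in(15,22.5,30,37.5,45): pose(.049,-.0155,a,.039)
blob()"
```

```text
9.9 [ 0.4558 -0.2057  0.0404] F [-0.64 -0.5  -1.25] w 0.0006 j [ 0.43  0.57 -0.17  2.22  0.26  0.36 -0.42] | turn [ 0.    -0.    -0.003] shift [-0.0049 -0.0007  0.0069]
9.9 [ 0.4558 -0.2057  0.0404] F [-0.64 -0.5  -1.25] w 0.0006 j [ 0.43  0.57 -0.17  2.22  0.26  0.36 -0.42] | turn [ 0.    -0.     0.081] shift [ 0.0277 -0.0089  0.0069]
9.9 [ 0.4558 -0.2057  0.0404] F [-0.64 -0.5  -1.25] w 0.0006 j [ 0.43  0.57 -0.17  2.22  0.26  0.36 -0.42] | turn [ 0.    -0.     0.164] shift [ 0.0611 -0.0127  0.0069]
9.9 [ 0.4558 -0.2057  0.0404] F [-0.64 -0.5  -1.25] w 0.0006 j [ 0.43  0.57 -0.17  2.22  0.26  0.36 -0.42] | turn [ 0.    -0.     0.247] shift [ 0.0947 -0.0121  0.0069]
9.9 [ 0.4558 -0.2057  0.0404] F [-0.64 -0.5  -1.25] w 0.0006 j [ 0.43  0.57 -0.17  2.22  0.26  0.36 -0.42] | turn [ 0.    -0.     0.331] shift [ 0.128  -0.0072  0.0069]
blob [  7   4  25  20 246] [342.26829268 174.20325203]
blob [  7   0  37  27 440] [348.16136364 171.875     ]
```

Emit:
servo_tool(targets=[0, 0, 0.04, 0.014, -0.005, 0.004, 1, 0, 0, 0.08, 0.028, -0.009, 0.006, 1, 0, 0, 0.12, 0.044, -0.011, 0.006, 1, 0, 0, 0.165, 0.061, -0.013, 0.006, 1, 0, 0, 0.205, 0.078, -0.013, 0.006, 1, 0, 0, 0.245, 0.095, -0.012, 0.006, 1, 0, 0, 0.245, 0.095, -0.012, 0.006, 1])

```text
clock: 10.53
eef_pos: [0.4622, -0.1881, 0.0391]
tool_rot: [0.936, 0.353, 0.0, -0.0]
ft_force: [-0.8, 0.1, 0.8]
width: 0.0006
finger_force: 0.5
```

```bash
python3 -c "
from h import *
for a in(37.5,45,50,55,60): pose(.049,-.0155,a,.039)
c=cams.capture('side')['img'][125:205,295:395,::-1]; d=cams.capture('top')['img'][180:260,285:385,::-1]
cv2.imwrite('pics/s7.png',cv2.convertScaleAbs(cv2.resize(np.hstack([c,d]),None,fx=4,fy=4,interpolation=cv2.INTER_CUBIC),alpha=2))"
```

```text
10.53 [ 0.4622 -0.1881  0.0391] F [-0.78  0.09  0.81] w 0.0006 j [ 0.32  0.57 -0.07  2.23  0.11  0.34 -0.69] | turn [-0.    -0.     0.004] shift [ 0.0012 -0.0019  0.0003]
10.53 [ 0.4622 -0.1881  0.0391] F [-0.78  0.09  0.81] w 0.0006 j [ 0.32  0.57 -0.07  2.23  0.11  0.34 -0.69] | turn [-0.    -0.     0.087] shift [ 0.0339 -0.0097  0.0003]
10.53 [ 0.4622 -0.1881  0.0391] F [-0.78  0.09  0.81] w 0.0006 j [ 0.32  0.57 -0.07  2.23  0.11  0.34 -0.69] | turn [-0.    -0.     0.143] shift [ 0.0562 -0.0125  0.0003]
10.53 [ 0.4622 -0.1881  0.0391] F [-0.78  0.09  0.81] w 0.0006 j [ 0.32  0.57 -0.07  2.23  0.11  0.34 -0.69] | turn [-0.    -0.     0.198] shift [ 0.0786 -0.0134  0.0003]
10.53 [ 0.4622 -0.1881  0.0391] F [-0.78  0.09  0.81] w 0.0006 j [ 0.32  0.57 -0.07  2.23  0.11  0.34 -0.69] | turn [-0.    -0.     0.254] shift [ 0.101  -0.0123  0.0003]
```

Emit:
servo_tool(targets=[0, 0, 0.045, 0.017, -0.004, 0, 1, 0, 0, 0.087, 0.034, -0.01, 0, 1, 0, 0, 0.115, 0.045, -0.011, 0, 1, 0, 0, 0.145, 0.056, -0.0125, 0, 1, 0, 0, 0.17, 0.067, -0.013, 0, 1, 0, 0, 0.17, 0.067, -0.013, 0, 1, 0, 0, 0.17, 0.067, -0.013, 0, 1])

```text
clock: 11.22
eef_pos: [0.47, -0.178, 0.0389]
tool_rot: [0.974, 0.227, -0.0, -0.0]
ft_force: [-0.7, -1.1, 0.9]
width: 0.0005
finger_force: 0.7
```

```bash
python3 -c "
from h import *
for a in(52,57): pose(.049,-.0155,a,.039)
c=cams.capture('side')['img'][125:205,295:395,::-1]; d=cams.capture('top')['img'][180:260,285:385,::-1]
cv2.imwrite('pics/s8.png',cv2.convertScaleAbs(cv2.resize(np.hstack([c,d]),None,fx=4,fy=4,interpolation=cv2.INTER_CUBIC),alpha=2))"
```

```text
11.22 [ 0.47   -0.178   0.0389] F [-0.68 -1.1   0.92] w 0.0005 j [ 0.25  0.58  0.    2.23 -0.    0.34 -0.86] | turn [-0.     0.    -0.003] shift [ 0.002  -0.0012 -0.0007]
11.22 [ 0.47   -0.178   0.0389] F [-0.68 -1.1   0.92] w 0.0005 j [ 0.25  0.58  0.    2.23 -0.    0.34 -0.86] | turn [-0.     0.     0.052] shift [ 0.0237 -0.0071 -0.0007]
```

View pics/s8.png

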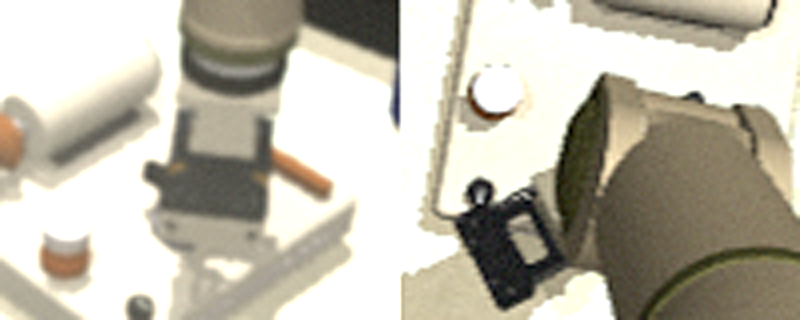

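The gripper hides the button. One lobe tip shows at about top crop (695,98) and another at side crop (157,172), so I work out their angles.

```bash
python3 -c "
from h import *
T=cams.capture('top');S=cams.capture('side')
for n,c,u,v in(('top',T,285+295/4-.5,180+98/4-.5),('side',S,295+153/4-.5,125+172/4-.5)):
  for z in(.073,.083):
    q=onz(c,u,v,z)[:2]-B; print(n,z,np.linalg.norm(q).round(4),np.degrees(np.arctan2(q[1],q[0])).round(1))
c,u,v=T,285+295/4,180+98/4
"
```

```text
top 0.073 0.0726 -52.5
top 0.083 0.0701 -52.1
side 0.073 0.0453 -17.7
side 0.083 0.0377 -4.9
```

```bash
python3 -c "
from h import *
for a in(45,38,31,24,17,10,3): pose(.049,-.0155,a,.039)
pose(.049,-.0275,-3,.039)"|sed 's/.*|//'
```

```text
turn [-0.     0.    -0.082] shift [-0.0269  0.01   -0.0006]
 turn [-0.    0.   -0.16] shift [-0.0544  0.025  -0.0006]
 turn [-0.     0.    -0.238] shift [-0.08    0.0432 -0.0006]
 turn [-0.     0.    -0.316] shift [-0.1031  0.0644 -0.0006]
 turn [-0.     0.    -0.393] shift [-0.1235  0.0882 -0.0006]
 turn [-0.     0.    -0.471] shift [-0.1409  0.1144 -0.0006]
 turn [-0.     0.    -0.549] shift [-0.1549  0.1424 -0.0006]
 turn [-0.     0.    -0.616] shift [-0.1982  0.2171 -0.0006]
```

Emit:
servo_tool(targets=[0, 0, -0.08, -0.027, 0.01, 0, 1, 0, 0, -0.16, -0.054, 0.025, 0, 1, 0, 0, -0.235, -0.08, 0.043, 0, 1, 0, 0, -0.31, -0.103, 0.064, 0, 1, 0, 0, -0.39, -0.124, 0.088, 0, 1, 0, 0, -0.47, -0.141, 0.114, 0, 1, 0, 0, -0.545, -0.155, 0.142, 0, 1, 0, 0, -0.6, -0.177, 0.18, 0, 1, 0, 0, -0.615, -0.198, 0.217, 0, 1, 0, 0, -0.615, -0.198, 0.217, 0, 1, 0, 0, -0.615, -0.198, 0.217, 0, 1])

```text
clock: 12.33
eef_pos: [0.4539, -0.2347, 0.0389]
tool_rot: [0.759, 0.651, 0.0, 0.0]
ft_force: [-0.4, -0.2, 0.5]
width: 0.0005
finger_force: 0.0
```

```bash
python3 -c "
from h import *
pose(.049,-.0275,0,.039); blob()"
```

```text
12.33 [ 0.4539 -0.2347  0.0389] F [-0.41 -0.17  0.55] w 0.0005 j [ 0.55  0.59 -0.26  2.2   0.38  0.4  -0.18] | turn [ 0.    -0.     0.031] shift [ 0.0136 -0.0093 -0.0005]
blob [  7   4  25  20 246] [342.26829268 174.20325203]
blob [  7   4  25  20 264] [342.61742424 174.25      ]
```

The blob is back at its starting place and shape, so the button is out and untwisted. I lift away.

Emit:
servo_tool(targets=[0, 0, 0, 0, 0, -0.1, 1, 0, 0, 0, 0, 0, -0.2, 1, 0, 0, 0, 0, 0, -0.35, 1, 0, 0, 0, 0, 0, -0.5, 1, 0, 0, 0, 0, 0, -0.5, 1, 0, 0, 0, 0, 0, -0.5, 1])

```text
clock: 12.88
eef_pos: [0.4549, -0.2341, 0.1404]
tool_rot: [0.758, 0.652, 0.001, 0.002]
ft_force: [-0.4, 1.1, -0.2]
width: 0.0009
finger_force: 0.0
```

Emit:
servo_tool(targets=[0, 0, 0, -0.15, -0.3, -0.1, 1, 0, 0, 0, -0.3, -0.6, -0.2, 1, 0, 0, 0, -0.4, -0.7, -0.2, 1, 0, 0, 0, -0.4, -0.7, -0.2, 1, 0, 0, 0, -0.4, -0.7, -0.2, 1, 0, 0, 0, -0.4, -0.7, -0.2, 1])

```text
clock: 13.38
eef_pos: [0.3012, -0.2931, 0.1785]
tool_rot: [0.76, 0.65, -0.0, -0.0]
ft_force: [0.5, 0.7, -0.4]
width: 0.0005
finger_force: 0.0
```

```bash
python3 -c "
from h import *
blob(); c=cams.capture('side')['img'][:,:,::-1]; I=cv2.imread('pics/side0.png')
print(cv2.absdiff(c,I)[160:200,322:366].max(2).mean(), (cv2.absdiff(c,I)[155:225,275:340].max(2)>50).sum())
plan([*B,.2],YAW)"
```

```text
blob [  7   4  25  20 246] [342.26829268 174.20325203]
blob [  8   4  24  19 242] [342.34297521 174.15702479]
3.067613636363636 0
13.48 [ 0.3041 -0.292   0.1784] F [-0.15 -0.15  0.61] w 0.0004 j [ 0.97  0.28 -0.42  2.25  0.19  0.64  0.26] | turn [ 0.    -0.     0.032] shift [ 0.5342  0.9403 -0.1077]
```

The scene matches the start picture, the arm is clear and the button is out, so I hand in.

```bash
python3 -c "
from bench import manip
print(manip.job_done())"
```

```text
the job is handed in; nothing more can be done
None
```

I pressed the stop button until it stayed latched by itself, then twisted it clockwise until it released; the camera shows it fully out and back at rest, nothing else seen to move, and the job is handed in at 13.5 s (no verdict returned).

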